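Capstan the macro camera down to its working height

ROBOT

A 6-joint arm with a two-finger parallel gripper is mounted at the origin on the work surface. World frame = base frame: x ahead of the robot, y to its left, z up, the work surface at z = 0. Lengths are in m, angles in rad, forces in N, time in s.
With the tool pointing down it reaches from about 0.3 to 0.875 m from the base axis. Payload 6.4 kg.
Tool frame: the origin (TCP) lies between the finger pads; the fingertips stand 22 mm ahead of it and the grasp point (between the pads) lies 3 mm ahead of it; y points along the fingers, z is the direction in which the jaws open and shut, and the axes are right-handed (so a half turn about y gives the same grasp; the last joint's range is limited). The gripper opens to 88 mm and grips with 3 to 60 N. Pads are 18 mm wide; open, the fingers measure 123 mm over their backs; the gripper's body (75 mm by 187 mm) begins 45 mm behind the grasp point.
Start: joints at [-1.315, 0.181, 1.607, -0, 1.354, -0.206], TCP at [0.256, -0.515, 0.261] pointing down, gripper open.
Joint ranges: [-2.99, 2.99], [-0.89, 2.07], [0.3, 2.58], [-1.14, 4.28], [0, 2.63], [-3.12, 3.12]. Speed limits (rad/s): [2.57, 2.57, 3.01, 3.14, 3.14, 3.14].

INTERFACE

Orientations are given as a unit quaternion [x, y, z, w].
In Python, from rig import monitor, camera, manip gives the robot as it stands.
- The arm moves only by the shell command python3 -m jog 'ROWS' [FORCE]. ROWS is JSON, a list that holds one entry, the list of rows, each a list of 7 numbers: the shift along the world's x, y, z in mm, then the turn, a rotation vector about the world's x, y, z in degrees, then the opening, from -1 (shut) to 1 (fully open), so that 0 is half open. A call has exactly 10 rows; each row shifts and turns the commanded pose from where the row before left it; what a row does not reach is not made up. A row lasts 1/12 s, in which the tool goes at most 41.7 mm and 7.16 degrees, less where a joint would pass 70% of its speed; a pose out of reach is approached as far as the arm can. A call is refused whole if a number of a shift passes 41.7 or a number of a turn 7.16, either way. A call with a gripper value outside its range is refused whole. The fingers move at their own pace and stop on an object; FORCE is the grip in N (left out, the last holds). Time passes only in rows, so rows that do not move let the fingers close, or fill a call up. It gives the time, the measured TCP pose, the force and the opening at its end, in the units of the state.
- monitor.get_state(): the state, without advancing time (a new reading comes with each control period).
- camera(name): name is "side" or "top" or "wrist"; returns a dict with "img" (480x640x3 uint8, blue, green, red), "range_z" (480x640 float32, m along the optical axis (not along the pixel's ray), 0 where there is no reading), "intrinsics" (3x3 intrinsics, pixels), "rvec" (rotation vector, rad) and "tvec" (3), from world to camera coordinates, as OpenCV has them; the wrist camera has in their place "mount" (4x4, takes a point from camera to tool coordinates, whose origin is the TCP and whose axes are the tool frame's). Camera axes: x right, y down, z forward; pixel columns grow to the right and rows downward; lengths in m; the calibration is good to about 2 mm. A picture is of the moment at which its call begins: read the wrist's pose just before it.
- manip.hand_in(): hands the job in, once; it reports no verdict.
The state is a dict: "t": time; "qpos": joint angles; "qd": joint speeds; "effort": joint torques, N m; "tcp_pos": TCP position; "ee_rot": TCP orientation; "wrist_force": force on the tool from outside, world axes, zero at the start; "wrist_torque": the same for the moment, N m; "opening": finger opening in m.
Only numpy, scipy, OpenCV 4.12 (cv2) and the standard library are available. Lean on these libraries where they do the work, as an engineer would, in place of code of your own. Each camera call takes 0.05 s, during which the arm holds its last target.

TASK

Lower the macro camera to its working height: gently push the spokes of the stand's capstan wheel round with the fingertips until the long clamp spoke, the one with the barrel grip, points straight up. Do not pinch the wheel or set it spinning, keep off the camera and its lens, leave the things on the bench where they are, and finish with the hand clear.

Things in the scene. Friction and masses are not known exactly. Their poses are not given: they have to be found in the camera images.
- stand: Macro stand, fixed to the bench: base plate 340 x 260 x 30 mm; origin under its centre, z up, front to its own -x (roughly the robot). Column 85 mm wide (x 80 to 150), 498 mm high; gear head x -20 to 80, y -45 to 45, z 140 to 260; specimen stage at the front under the camera. A level shaft runs from the head along +y to the capstan wheel, which turns in a plane parallel to the stand's x and z.
- capstan: Capstan wheel: steel hub 54 mm across, five spokes 12 mm thick, 72 degrees apart in one plane, no rim. Four end in black balls 32 mm across, centred 105 mm from the hub's centre; the longer clamp spoke ends in a black barrel grip 25 mm thick, 95 to 145 mm from the hub's centre. Origin: hub centre in the plane of the spokes; z out along the clamp spoke, y along the shaft, away from the head.
- capstan_angle (a joint): Clamp spoke's angle from straight up, rad: 0 up, positive leaning to the stand's front (its -x), pi/2 level to the front. Starts between 1.75 and 2.85; stops at -0.6 and 3.4. It falls as spokes at the top are pushed to the stand's back (its +x). Stiff (about 0.4 N m, some 4 N at a ball), and stays where it is left.
- hub (a point): Centre of the wheel, on its axis, in the plane of the spokes: at (20, 180, 190) mm in the stand's frame, beside the base plate, 116 mm clear of the camera's side. Spoke ends move in circles about it: a finger that follows the circle pushes with a few N, one that pushes straight across a leaning spoke binds on it by friction.
- clamp_tip (a point): Outer end of the clamp spoke's barrel grip, 145 mm from the hub's centre.
- camera: Black camera with a downward lens and an octagonal ring light 100 mm across, on a vertical slide before the gear head. Its frame is the stand's, raised 12 mm per rad of the capstan; in it the camera fills x -166 to -47, y -64 to 64, z 118 to 308 mm (lens axis at x -95, y 0), so it stands up to 342 mm high at the start.
- spare_lens: Loose black objective standing on the bench beyond the wheel, 48 mm across and 58 mm high; origin under its centre.
- jar: Loose amber jar with a white cap, 48 mm across and 62 mm high, standing on the bench beyond the wheel; origin under its centre.
- screwdriver: Loose screwdriver 150 mm long lying on the bench beyond the spare lens and the jar; x axis along it.

How it is judged:
By the outcome, as a careful person would: the job done as asked, in the order asked, and still so for the second after the job is handed in, with the robot touching nothing.
It also fails if it takes over 72 s, if anything falls off the work surface, if the arm or the gripper's body presses on something with over 40 N, if the wrist force passes 120 N, or if a joint passes its speed limit or range.

## Working session

There is one attempt and no reset: what is moved stays moved. The work goes in short steps, Python scripts to look and compute and a shell command to move; the robot and the scene stay as the last step left them, time stands still between calls to the robot, and variables do not carry over. Pictures are saved under pics/ and viewed, and the job is handed in when it is done.

```bash
ls; mkdir -p pics
python3 - <<'E'
from rig import monitor,camera,manip
import cv2,numpy as np
s=monitor.get_state();print({k:np.round(v,3).tolist() for k,v in s.items()})
for n in("side","top","wrist"):
    c=camera(n);cv2.imwrite(f"pics/{n}0.png",c["img"]);np.savez(f"pics/{n}0.npz",**c)
    print(n,np.round(c["intrinsics"],1).tolist(),c.get("rvec"),c.get("tvec"))
E
```

```text
pics
{'t': 0.0, 'qpos': [-1.315, 0.182, 1.608, 0.0, 1.354, -0.206], 'qd': [0.001, -0.0, -0.0, -0.0, 0.0, 0.0], 'effort': [0.001, -43.386, -34.185, 0.07, 0.038, -0.0], 'tcp_pos': [0.256, -0.514, 0.26], 'ee_rot': [-0.162, 0.689, -0.688, 0.162], 'wrist_force': [0.057, 0.15, 0.66], 'wrist_torque': [-0.0, 0.002, -0.043], 'opening': 0.088}
side [[567.8, 0.0, 323.5], [0.0, 567.8, 239.3], [0.0, 0.0, 1.0]] [ 0.35918853 -2.73087465  1.2294653 ] [0.56277495 0.23797744 0.96955045]
top [[564.6, 0.0, 315.2], [0.0, 564.6, 239.2], [0.0, 0.0, 1.0]] [ 2.17054263 -2.12464888  0.16518637] [0.01992289 0.61580875 1.03795106]
wrist [[391.9, 0.0, 322.0], [0.0, 391.9, 235.9], [0.0, 0.0, 1.0]] None None
```

View pics/side0.png

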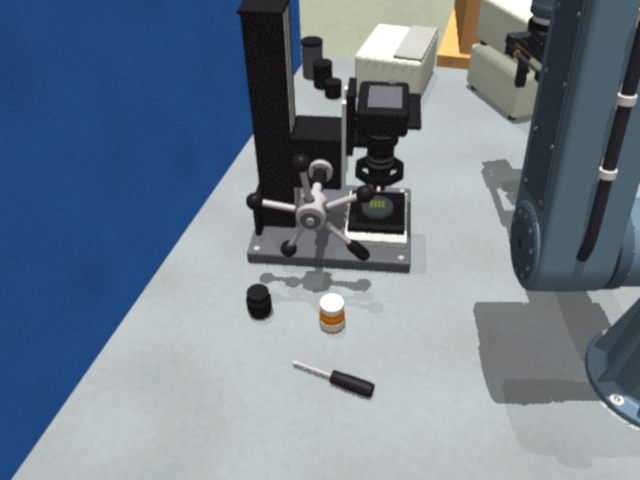

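View pics/top0.png

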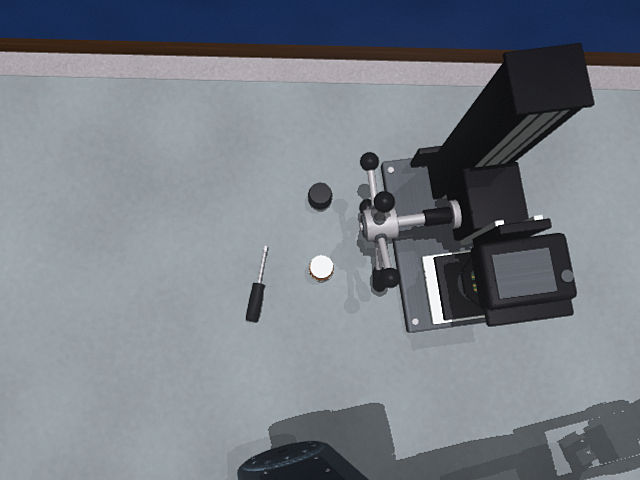

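View pics/wrist0.png

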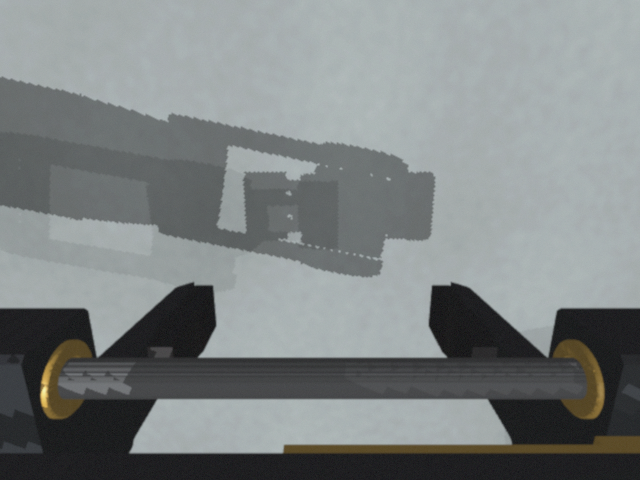

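The side view shows the hub at about (312,212), balls at (302,162), (366,193), (255,200) and (290,248), and the barrel at about (358,248), pointing front and down. The top view shows the wheel near (378,225), with the lens and jar to its left. Next I'll measure 3D points.

```bash
cat > h.py <<'E'
import numpy as np,cv2
def load(n): 
    return dict(np.load(f"pics/{n}.npz"))
def cam(c):
    R=cv2.Rodrigues(c["rvec"])[0]; return R,c["tvec"].reshape(3)
def ray(c,u,v):
    R,t=cam(c);K=c["intrinsics"];d=np.array([(u-K[0,2])/K[0,0],(v-K[1,2])/K[1,1],1]);return -R.T@t,R.T@d   # z-depth param
def proj(c,P):
    return cv2.projectPoints(np.atleast_2d(np.array(P,float)),c["rvec"],c["tvec"],c["intrinsics"],None)[0].reshape(-1,2)
def pt(c,u,v,r=0):
    o,d=ray(c,u,v); z=c["range_z"]; w=z[int(v)-2:int(v)+3,int(u)-2:int(u)+3]; w=w[w>0]
    p=o+d*np.median(w); return p+r*d/np.linalg.norm(d)
E
python3 - <<'E'
from h import *
c=load("side0");g=cv2.cvtColor(c["img"],cv2.COLOR_BGR2GRAY)
balls={}
for nm,(u,v) in dict(A=(302,162),B=(366,193),C=(255,200),D=(290,248)).items():
    z0=np.median(c["range_z"][v-1:v+2,u-1:u+2])
    m=((g<75)&(abs(c["range_z"]-z0)<.022)).astype(np.uint8)
    n,l,s,ce=cv2.connectedComponentsWithStats(m,connectivity=4); k=l[v,u]
    cu,cv_=ce[k]; balls[nm]=pt(c,cu,cv_,.016); print(nm,s[k],ce[k],balls[nm].round(4))
for nm,(u,v) in dict(hub=(312,212),bar1=(350,242),bar2=(358,248),bar3=(364,253),jar=(332,302),lens=(259,290),sdh=(353,384),sdt=(295,364)).items():
    print(nm,pt(c,u,v).round(4))
P=np.array(list(balls.values()));ce=P.mean(0);U,S,V=np.linalg.svd(P-ce);print("normal",V[2],S)
t=load("top0")
for nm,(u,v) in dict(jar=(321,267),lens=(319,191),A=(384,202),B=(387,278),C=(369,161),camtop=(525,274)).items(): print("top",nm,pt(t,u,v).round(4))
for nm in balls: print(nm,proj(t,balls[nm]))
# base plate mask corners top
for nm,(u,v) in dict(a=(391,170),b=(415,322)).items(): print(nm,pt(t,u,v).round(4))
for nm,(u,v) in dict(a=(256,248),b=(402,258)).items(): print("s",nm,pt(c,u,v).round(4))
E
python3 - <<'E'
import cv2
a=cv2.imread('pics/side0.png')[130:280,220:430];cv2.imwrite('pics/side0c.png',cv2.resize(a,None,fx=3.8,fy=3.8,interpolation=2))
E
```

```text
A [292 154  18  19 271] [300.46125461 162.96309963] [ 0.6373 -0.0661  0.2932]
B [356 185  18  18 255] [364.81960784 193.54901961] [ 0.5285 -0.0837  0.2361]
C [247 193  16  17 211] [254.62559242 201.04739336] [ 0.7232 -0.052   0.2067]
D [281 241  16  16 178] [287.95505618 249.14606742] [ 0.6694 -0.0597  0.0948]
hub [ 0.6135 -0.045   0.2085]
bar1 [ 0.5513 -0.0754  0.1258]
bar2 [ 0.5354 -0.0739  0.1156]
bar3 [ 0.5241 -0.0757  0.1039]
jar [0.561  0.0209 0.0606]
lens [0.7017 0.023  0.0572]
sdh [0.4895 0.1561 0.0227]
sdt [0.5981 0.1345 0.0115]
normal [-0.1601406   0.98707655  0.00590475] [0.16654656 0.11790328 0.00036479]
top jar [0.5603 0.0212 0.0626]
top lens [0.7071 0.0278 0.0583]
top A [ 0.6331 -0.065   0.31  ]
top B [ 0.5269 -0.0774  0.2518]
top C [ 0.7202 -0.0513  0.2229]
top camtop [ 0.5298 -0.2584  0.3349]
A [[383.29776099 201.66443858]]
B [[389.73884173 277.83471903]]
C [[368.44438189 161.97484636]]
D [[366.29299608 207.37320073]]
a [ 0.759  -0.1141  0.0325]
b [ 0.4622 -0.1604  0.0311]
s a [ 0.7608 -0.112   0.0312]
s b [ 0.4605 -0.1584  0.0305]
```

View pics/side0c.png

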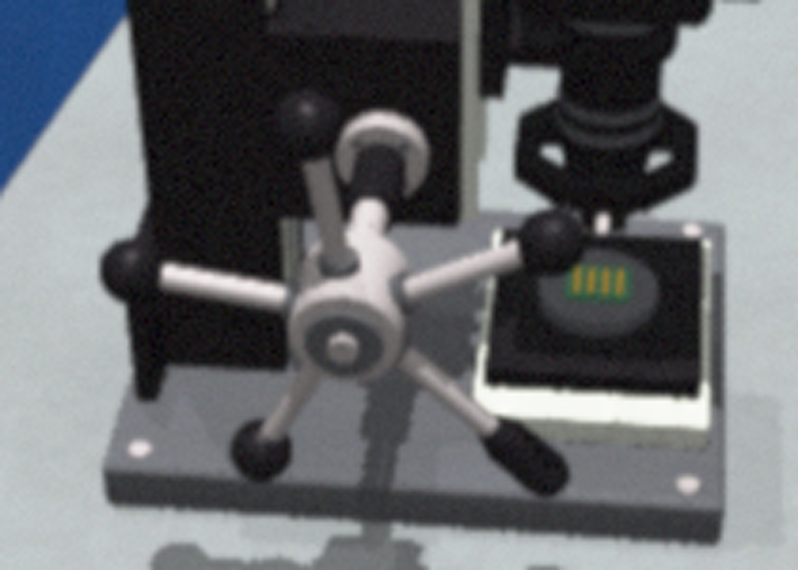

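Run:
```python
from h import *
from scipy.optimize import least_squares
P=np.array([[.6373,-.0661,.2932],[.5285,-.0837,.2361],[.7232,-.052,.2067],[.6694,-.0597,.0948]])
# screws give yaw too
a=np.array([.760,-.113]);b=np.array([.461,-.1594]);d=a-b;print("yaw screws",np.degrees(np.arctan2(d[1],d[0])),np.linalg.norm(d))
yaw=np.arctan2(.1601,.9871);print(np.degrees(yaw))
def model(q):
    ex=np.array([np.cos(q[4]),np.sin(q[4]),0]);h=q[:3]
    # angles th from up positive to front(-x): A,B,C,D
    th=[q[3]-2*1.256637,q[3]-1.256637,q[3]-3*1.256637,q[3]+1.256637]
    return np.array([h+.105*(np.cos(t)*np.array([0,0,1])-np.sin(t)*ex) for t in th])
r=least_squares(lambda q:(model(q)-P).ravel(),[.62,-.066,.19,2.2,yaw]);print(r.x.round(4),np.degrees(r.x[4]),(r.fun.reshape(4,3)*1000).round(1))
q=r.x;ex=np.array([np.cos(q[4]),np.sin(q[4]),0]);ey=np.array([-ex[1],ex[0],0])
org=q[:3]-.02*ex-.18*ey-np.array([0,0,.19]);print("origin",org)
for nm,p in dict(jar=(.5610,.0212,.03),lens=(.705,.026,.03)).items():
    e=np.array(p)-org;print(nm,e@ex,e@ey)
e=a-org[:2];print(e@ex[:2],e@ey[:2])
c=load("wrist0");print(c["mount"].round(3))
```

```text
yaw screws 8.821024789295663 0.3025788492277674
9.212707965809832
[ 0.6214 -0.0684  0.189   2.364   0.1629] 9.334774242308033 [[-0.5  0.3 -0.4]
 [ 0.2  0.1 -0.2]
 [ 0.4  0.4 -0.5]
 [-0.2 -0.8  1. ]]
origin [ 0.63088899 -0.24922256 -0.00100574]
jar -0.025100198632743945 0.2781776617795857
lens 0.11777144778143556 0.2595569031779164
0.14949692702666603 0.11347646654569502
[[-0.     0.959  0.282 -0.073]
 [ 0.001 -0.282  0.959 -0.125]
 [ 1.     0.001 -0.001  0.   ]
 [ 0.     0.     0.     1.   ]]
```

```bash
cat >> h.py <<'E'
from scipy.spatial.transform import Rotation as Ro
hub=np.array([.6214,-.0684,.189]);yaw=.1618
ex=np.array([np.cos(yaw),np.sin(yaw),0]);ey=np.array([-ex[1],ex[0],0]);ez=np.array([0,0,1.])
def target(sgn=1):
    y=-ez;z=sgn*ey;x=np.cross(y,z);return Ro.from_matrix(np.c_[x,y,z])
def status():
    from rig import monitor
    s=monitor.get_state();p=np.array(s["tcp_pos"]);R=Ro.from_quat(s["ee_rot"]);tip=p+.022*R.as_matrix()[:,1]
    e=tip-hub
    print("t",round(s["t"],2),"tcp",p.round(4),"tip rel hub (x,y,z mm)",(1000*np.array([e@ex,e@ey,e@ez])).round(1),"F",np.round(s["wrist_force"],1),"open",round(s["opening"],4))
    for g in (1,-1): print(g,"rot left",np.degrees((target(g)*R.inv()).as_rotvec()).round(1))
    return s
def tcpfor(x,z,y=0): return hub+(x*ex+y*ey+(z+22)*ez)/1000
E
python3 - <<'E'
from h import *
s=status();print(Ro.from_quat(s["ee_rot"]).as_matrix().round(3)); print(tcpfor(-40,160))
E
```

```text
t 0.15 tcp [ 0.2561 -0.5144  0.26  ] tip rel hub (x,y,z mm) [-432.3 -381.3   49. ] F [-0.3  0.2 -0.4] open 0.0881
1 rot left [ 0.000e+00 -1.000e-01  1.628e+02]
-1 rot left [ -0.1  -0.  -17.2]
[[-0.895 -0.     0.446]
 [-0.446  0.001 -0.895]
 [-0.    -1.    -0.001]]
[ 0.58192244 -0.0748438   0.371     ]
```

```bash
python3 -m jog '[[[0,8,20,0,0,-1,-1],[0,15,20,0,0,-1,-1],[2,20,15,0,0,-1,-1],[4,25,15,0,0,-1,-1],[5,25,15,0,0,-1,-1],[5,25,15,0,0,-1,-1],[5,25,10,0,0,-1,-1],[5,25,10,0,0,-1,-1],[5,25,10,0,0,-1,-1],[5,25,10,0,0,-1,-1]]]'
python3 -m jog '[[[5,25,0,0,0,-1,-1],[5,25,0,0,0,-1,-1],[5,25,0,0,0,-1,-1],[5,25,0,0,0,-1,-1],[5,25,0,0,0,-1,-1],[5,25,0,0,0,-1,-1],[10,20,0,0,0,-1,-1],[10,15,0,0,0,0,-1],[10,10,0,0,0,0,-1],[5,5,0,0,0,0,-1]]]'; python3 -c "
from h import *
status();print(tcpfor(-40,160))"
```

```text
t: 0.98
tcp_pos: [0.2922, -0.2954, 0.401]
ee_rot: [-0.101, 0.7, -0.7, 0.101]
wrist_force: [0.4, -0.1, 0.5]
opening: 0.0235
t: 1.82
tcp_pos: [0.3577, -0.0954, 0.4007]
ee_rot: [-0.059, 0.705, -0.705, 0.059]
wrist_force: [0.6, -0.0, 0.4]
opening: 0.0003
t 1.82 tcp [ 0.3577 -0.0954  0.4007] tip rel hub (x,y,z mm) [-264.6   15.8  189.7] F [ 0.6 -0.   0.4] open 0.0003
1 rot left [ -0.   -0.  179.7]
-1 rot left [-0.   0.  -0.3]
[ 0.58192244 -0.0748438   0.371     ]
```

```bash
python3 -m jog '[[[15,2,0,0,0,0,-1],[25,2,0,0,0,0,-1],[30,3,0,0,0,0,-1],[30,3,0,0,0,0,-1],[30,3,0,0,0,0,-1],[30,3,0,0,0,0,-1],[30,3,0,0,0,0,-1],[25,2,0,0,0,0,-1],[14,1,0,0,0,0,-1],[0,0,0,0,0,0,-1]]]'
python3 - <<'E'
from h import *
from rig import camera
status()
for n in("side","top","wrist"):
    c=camera(n);cv2.imwrite(f"pics/{n}1.png",c["img"])
E
```

```text
t: 2.65
tcp_pos: [0.5879, -0.0751, 0.399]
ee_rot: [-0.059, 0.705, -0.704, 0.058]
wrist_force: [-1.1, -0.0, 0.1]
opening: 0.0004
t 2.65 tcp [ 0.5879 -0.0751  0.399 ] tip rel hub (x,y,z mm) [-34.2  -1.2 188. ] F [-1.1 -0.   0.1] open 0.0004
1 rot left [ 2.000e-01 -1.000e-01  1.798e+02]
-1 rot left [-0.  -0.1 -0.2]
```

View pics/side1.png

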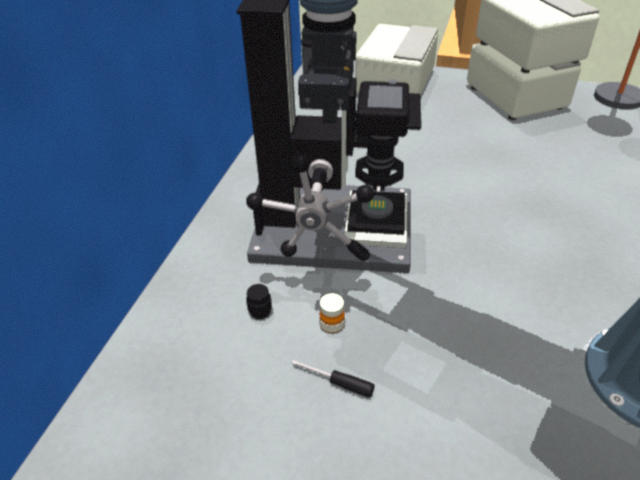

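View pics/wrist1.png

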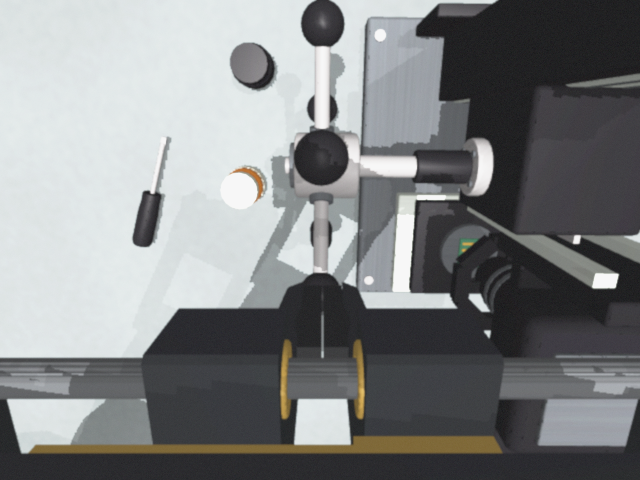

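```bash
python3 -m jog '[[[0,1,-10,0,0,0,-1],[0,1,-15,0,0,0,-1],[0,1,-18,0,0,0,-1],[0,1,-18,0,0,0,-1],[0,1,-15,0,0,0,-1],[0,0,-12,0,0,0,-1],[0,0,-10,0,0,0,-1],[0,0,-8,0,0,0,-1],[0,0,-4,0,0,0,-1],[0,0,0,0,0,0,-1]]]'
python3 - <<'E'
from h import *
from rig import camera
status()
cv2.imwrite("pics/w2.png",camera("wrist")["img"])
cv2.imwrite("pics/s2.png",camera("side")["img"][100:300,220:460])
E
```

```text
t: 3.63
tcp_pos: [0.5858, -0.0698, 0.29]
ee_rot: [-0.059, 0.705, -0.705, 0.058]
wrist_force: [-0.1, 0.4, -0.9]
opening: 0.0004
t 3.63 tcp [ 0.5858 -0.0698  0.29  ] tip rel hub (x,y,z mm) [-35.4   4.4  79. ] F [-0.1  0.4 -0.9] open 0.0004
1 rot left [ 1.000e-01 -0.000e+00  1.798e+02]
-1 rot left [-0.  -0.1 -0.2]
```

View pics/w2.png

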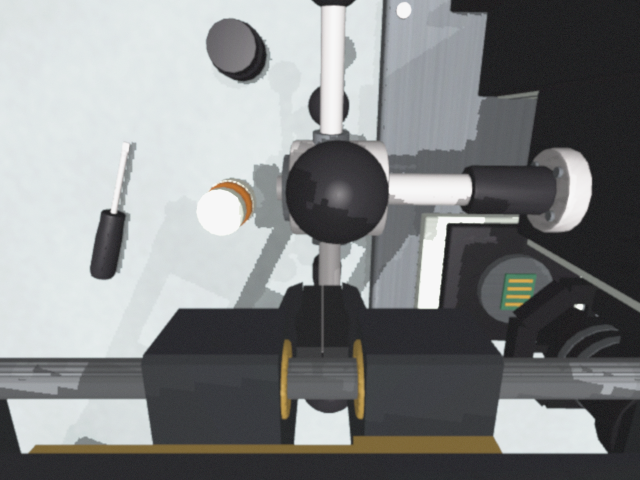

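View pics/s2.png

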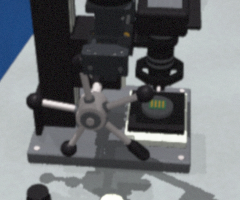

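```bash
cat >> h.py <<'E'
def pose(a,r=78,tilt=None,off=6,hw=9):
    A=np.radians(a);t=np.clip((a-30)*.6,0,25) if tilt is None else tilt;T=np.radians(t)
    c=np.array([r*np.sin(A)-off*np.cos(A), r*np.cos(A)+off*np.sin(A)])
    tip=c-hw*np.array([np.cos(T),-np.sin(T)]); tcp=tip+22*np.array([np.sin(T),np.cos(T)])
    return tcp[0],tcp[1],t
def rows(aa,y=4.4,start=None,**k):
    s0=None
    for a in aa:
        x,z,t=pose(a,**k);w=hub*1000+x*ex+y*ey+z*ez
        print(a,"tcp",w.round(1),"tilt",round(t,1),"" if s0 is None else np.r_[w-s0[0],(t-s0[1])*ey[:2]].round(2));s0=(w,t)
E
python3 -c "
from h import *
rows(np.arange(0,82,2.))"
```

```text
0.0 tcp [605.9 -66.5 289. ] tilt 0.0 
2.0 tcp [608.6 -66.  289.2] tilt 0.0 [ 2.69  0.44  0.16 -0.    0.  ]
4.0 tcp [611.3 -65.6 289.2] tilt 0.0 [ 2.69  0.44  0.07 -0.    0.  ]
6.0 tcp [614.  -65.2 289.2] tilt 0.0 [ 2.69  0.44 -0.03 -0.    0.  ]
8.0 tcp [616.7 -64.7 289.1] tilt 0.0 [ 2.69  0.44 -0.12 -0.    0.  ]
10.0 tcp [619.3 -64.3 288.9] tilt 0.0 [ 2.69  0.44 -0.22 -0.    0.  ]
12.0 tcp [622.  -63.8 288.5] tilt 0.0 [ 2.68  0.44 -0.31 -0.    0.  ]
14.0 tcp [624.7 -63.4 288.1] tilt 0.0 [ 2.66  0.43 -0.41 -0.    0.  ]
16.0 tcp [627.3 -63.  287.6] tilt 0.0 [ 2.65  0.43 -0.5  -0.    0.  ]
18.0 tcp [630.  -62.5 287. ] tilt 0.0 [ 2.63  0.43 -0.6  -0.    0.  ]
20.0 tcp [632.6 -62.1 286.3] tilt 0.0 [ 2.61  0.43 -0.69 -0.    0.  ]
22.0 tcp [635.2 -61.7 285.6] tilt 0.0 [ 2.58  0.42 -0.78 -0.    0.  ]
24.0 tcp [637.7 -61.3 284.7] tilt 0.0 [ 2.55  0.42 -0.87 -0.    0.  ]
26.0 tcp [640.2 -60.9 283.7] tilt 0.0 [ 2.52  0.41 -0.96 -0.    0.  ]
28.0 tcp [642.7 -60.5 282.7] tilt 0.0 [ 2.49  0.41 -1.05 -0.    0.  ]
30.0 tcp [645.2 -60.1 281.5] tilt 0.0 [ 2.45  0.4  -1.14 -0.    0.  ]
32.0 tcp [648.  
[... 1050 characters left out ...]
[684.6 -53.6 254.7] tilt 19.2 [ 1.97  0.32 -2.25 -0.19  1.18]
64.0 tcp [686.5 -53.3 252.3] tilt 20.4 [ 1.89  0.31 -2.31 -0.19  1.18]
66.0 tcp [688.3 -53.  250. ] tilt 21.6 [ 1.81  0.3  -2.37 -0.19  1.18]
68.0 tcp [690.1 -52.7 247.6] tilt 22.8 [ 1.73  0.28 -2.42 -0.19  1.18]
70.0 tcp [691.7 -52.5 245.1] tilt 24.0 [ 1.65  0.27 -2.48 -0.19  1.18]
72.0 tcp [693.2 -52.2 242.6] tilt 25.0 [ 1.48  0.24 -2.52 -0.16  0.99]
74.0 tcp [694.2 -52.1 240. ] tilt 25.0 [ 0.98  0.16 -2.54 -0.    0.  ]
76.0 tcp [695.1 -51.9 237.4] tilt 25.0 [ 0.9   0.15 -2.58 -0.    0.  ]
78.0 tcp [695.9 -51.8 234.8] tilt 25.0 [ 0.81  0.13 -2.61 -0.    0.  ]
80.0 tcp [696.6 -51.7 232.2] tilt 25.0 [ 0.72  0.12 -2.63 -0.    0.  ]
```

```bash
python3 -m jog '[[[3,0.5,0,0,0,0,-1],[5,1,0,0,0,0,-1],[5,1,0,0,0,0,-1],[4,0.5,0,0,0,0,-1],[3,0.5,0,0,0,0,-1],[3,0.5,0,0,0,0,-1],[3,0.5,0,0,0,0,-1],[3,0.5,-0.5,0,0,0,-1],[3,0.5,-0.5,0,0,0,-1],[3,0.5,-0.5,0,0,0,-1]]]'
python3 -c "
from h import *
from rig import camera
status()
cv2.imwrite('pics/w3.png',camera('wrist')['img'])"
```

```text
t: 4.57
tcp_pos: [0.6213, -0.0639, 0.2893]
ee_rot: [0.058, -0.705, 0.705, -0.058]
wrist_force: [-3.1, -0.8, 1.8]
opening: 0.0006
t 4.57 tcp [ 0.6213 -0.0639  0.2893] tip rel hub (x,y,z mm) [ 0.6  4.4 78.3] F [-3.1 -0.8  1.8] open 0.0006
1 rot left [  0.    0.  179.8]
-1 rot left [ 0.  -0.  -0.2]
```

View pics/w3.png

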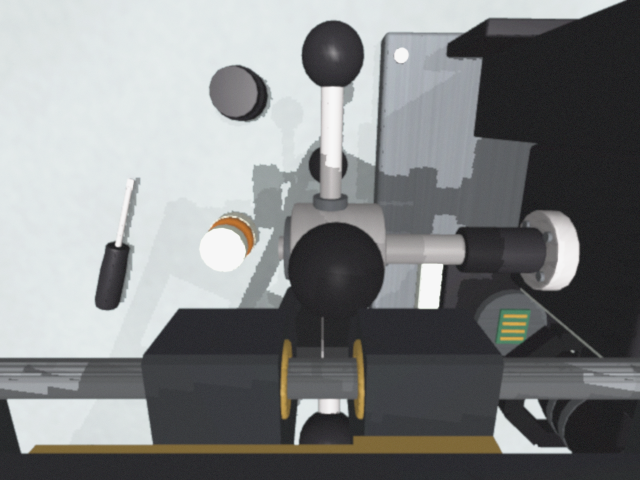

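```bash
python3 -m jog '[[[2.7,0.4,-0.5,0,0,0,-1],[2.7,0.4,-0.6,0,0,0,-1],[2.7,0.4,-0.6,0,0,0,-1],[2.6,0.4,-0.7,0,0,0,-1],[2.6,0.4,-0.8,0,0,0,-1],[2.6,0.4,-0.9,0,0,0,-1],[2.5,0.4,-1,0,0,0,-1],[2.5,0.4,-1,0,0,0,-1],[2.5,0.4,-1.1,0,0,0,-1],[2.8,0.5,-1.1,-0.2,1.2,0,-1]]]'
python3 -m jog '[[[2.8,0.5,-1.1,-0.2,1.2,0,-1],[2.8,0.5,-1.2,-0.2,1.2,0,-1],[2.7,0.4,-1.3,-0.2,1.2,0,-1],[2.7,0.4,-1.4,-0.2,1.2,0,-1],[2.6,0.4,-1.5,-0.2,1.2,0,-1],[2.6,0.4,-1.6,-0.2,1.2,0,-1],[2.5,0.4,-1.7,-0.2,1.2,0,-1],[2.5,0.4,-1.7,-0.2,1.2,0,-1],[2.4,0.4,-1.8,-0.2,1.2,0,-1],[2.3,0.4,-1.9,-0.2,1.2,0,-1]]]'
python3 -c "
from h import *
from rig import camera
status()
cv2.imwrite('pics/s4.png',camera('side')['img'][100:300,220:460])
cv2.imwrite('pics/w4.png',camera('wrist')['img'])"
```

```text
t: 5.45
tcp_pos: [0.6473, -0.0598, 0.2811]
ee_rot: [0.066, -0.704, 0.705, -0.051]
wrist_force: [-2.6, -1.7, 2.8]
opening: 0.0004
t: 6.28
tcp_pos: [0.6737, -0.0555, 0.2657]
ee_rot: [0.141, -0.693, 0.707, 0.025]
wrist_force: [-2.8, -2.1, 5.3]
opening: 0.0006
t 6.28 tcp [ 0.6737 -0.0555  0.2657] tip rel hub (x,y,z mm) [48.6  4.3 55.3] F [-2.8 -2.1  5.3] open 0.0006
1 rot left [ 20.8   3.5 178.6]
-1 rot left [  2.2 -13.3  -0.2]
```

View pics/w4.png

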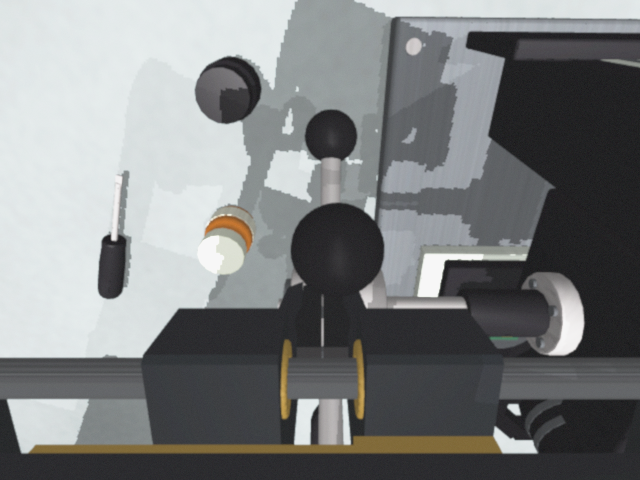

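View pics/s4.png

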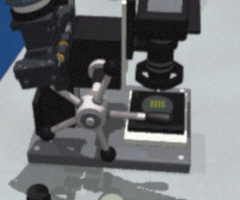

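```bash
python3 -m jog '[[[2.3,0.4,-2,-0.2,1.2,0,-1],[2.2,0.4,-2,-0.2,1.2,0,-1],[2.1,0.4,-2.1,-0.2,1.2,0,-1],[2.1,0.3,-2.2,-0.2,1.2,0,-1],[2,0.3,-2.2,-0.2,1.2,0,-1],[1.9,0.3,-2.3,-0.2,1.2,0,-1],[1.8,0.3,-2.4,-0.2,1.2,0,-1],[1.7,0.3,-2.4,-0.2,1.2,0,-1],[1.6,0.3,-2.5,-0.2,1.2,0,-1],[1.5,0.2,-2.5,-0.2,1,0,-1]]]'
python3 -c "
from h import *
from rig import camera
status()
cv2.imwrite('pics/s5.png',camera('side')['img'][100:300,220:460])
cv2.imwrite('pics/w5.png',camera('wrist')['img'])"
```

```text
t: 7.22
tcp_pos: [0.6928, -0.0522, 0.2428]
ee_rot: [0.212, -0.674, 0.7, 0.098]
wrist_force: [-2.6, -0.9, 4.5]
opening: 0.0005
t 7.22 tcp [ 0.6928 -0.0522  0.2428] tip rel hub (x,y,z mm) [63.6  4.5 33.9] F [-2.6 -0.9  4.5] open 0.0005
1 rot left [ 39.1   6.5 175.4]
-1 rot left [  4.2 -25.1  -0.2]
```

View pics/w5.png

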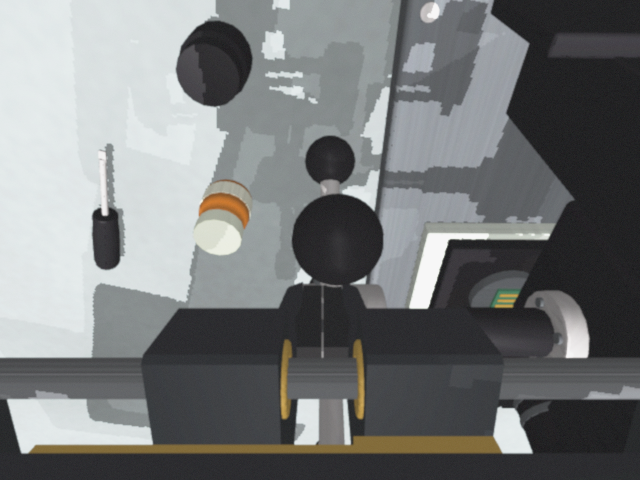

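View pics/s5.png

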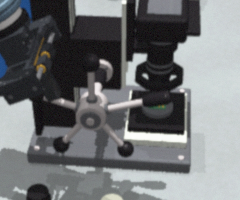

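```bash
python3 -m jog '[[[1,0.2,-2.5,0,0,0,-1],[0.9,0.1,-2.6,0,0,0,-1],[0.8,0.1,-2.6,0,0,0,-1],[0,0,0,0,0,0,-1],[1,0.2,2.5,0,0,0,-1],[4.1,0.7,9.1,0,0,0,-1],[6.2,1,13.6,0,0,0,-1],[8.2,1.3,18,0,0,0,-1],[8.2,1.3,18,0,0,0,-1],[8.2,1.3,18,0,0,0,-1]]]'
python3 -m jog '[[[6,1,20,0.2,-1.4,0,-1],[4,0.5,20,0.4,-2.5,0,-1],[0,0,20,0.4,-2.5,0,-1],[-8,-1,10,0.4,-2.5,0,-1],[-20,-3,5,0.4,-2.5,0,-1],[-25,-4,0,0.5,-3,0,-1],[-30,-5,0,0.5,-3,0,-1],[-30,-5,0,0.5,-3,0,-1],[-25,-4,0,0.5,-3,0,-1],[-15,-2,0,0.4,-1.4,0,-1]]]'
python3 -c "
from h import *
from rig import camera
status()
c=camera('side');cv2.imwrite('pics/s6.png',c['img'][100:300,220:460]);np.savez('pics/side6.npz',**c)
c=camera('wrist');cv2.imwrite('pics/w6.png',c['img'])"
```

```text
t: 8.15
tcp_pos: [0.7317, -0.0459, 0.3151]
ee_rot: [0.211, -0.675, 0.701, 0.097]
wrist_force: [0.1, 0.5, 0.1]
opening: 0.0006
t: 8.98
tcp_pos: [0.586, -0.0685, 0.3904]
ee_rot: [0.057, -0.705, 0.705, -0.058]
wrist_force: [0.7, -0.6, 1.0]
opening: 0.0001
t 8.98 tcp [ 0.586  -0.0685  0.3904] tip rel hub (x,y,z mm) [-34.9   5.6 179.4] F [ 0.7 -0.6  1. ] open 0.0001
1 rot left [-1.000e-01  0.000e+00  1.799e+02]
-1 rot left [ 0.   0.1 -0.1]
```

View pics/w6.png

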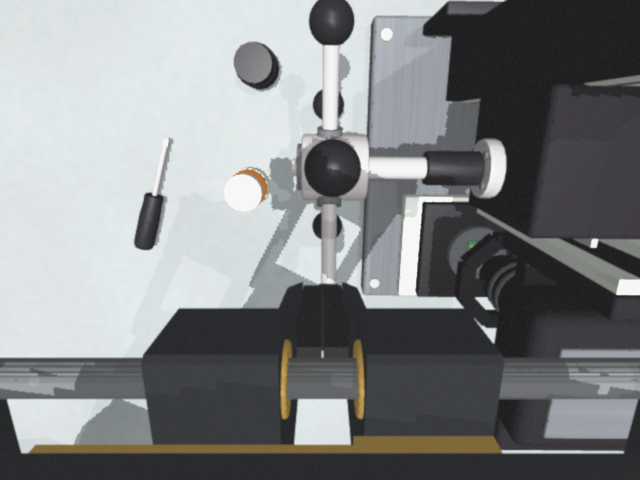

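View pics/s6.png

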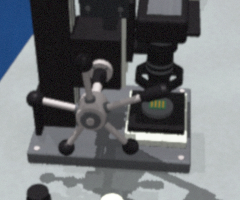

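```bash
cat >> h.py <<'E'
def wheel(c):
    R,t=cam(c);K=c["intrinsics"];z=c["range_z"];v,u=np.mgrid[:480,:640]
    d=np.stack([(u-K[0,2])/K[0,0],(v-K[1,2])/K[1,1],np.ones_like(u,float)],-1)@R; o=-R.T@t
    P=o+d*z[...,None]-hub; X=P@ex*1e3;Y=P@ey*1e3;Z=P[...,2]*1e3; r=np.hypot(X,Z)
    g=cv2.cvtColor(c["img"],cv2.COLOR_BGR2GRAY)
    m=((g<80)&(z>0)&(abs(Y)<25)&(r>80)&(r<155)).astype(np.uint8)
    n,l,s,ce=cv2.connectedComponentsWithStats(m,connectivity=4)
    for k in range(1,n):
        if s[k][4]<60: continue
        p=(o+ray(c,*ce[k])[1]*np.median(z[l==k]) if 0 else pt(c,*ce[k],.0145))-hub
        x,y,zz=1e3*np.array([p@ex,p@ey,p@ez]);print("px",ce[k].round(1),s[k][4],"x,y,z",np.round([x,y,zz],1),"r",round(np.hypot(x,zz),1),"front-angle deg",round(np.degrees(np.arctan2(-x,zz)),1))
E
python3 -c "
from h import *
wheel(load('side0'));print();wheel(load('side6'))"
```

```text
px [300.5 163. ] 277 x,y,z [ 15.8   1.  105. ] r 106.2 front-angle deg -8.6
px [364.8 193.5] 256 x,y,z [-94.1   1.   48. ] r 105.7 front-angle deg 63.0
px [254.5 200.9] 216 x,y,z [103.1   0.3  18.4] r 104.7 front-angle deg -79.9
px [288. 249.] 183 x,y,z [ 48.6   1.7 -92.9] r 104.9 front-angle deg -152.4
px [358.3 250.4] 277 x,y,z [-86.2  -0.3 -87.3] r 122.7 front-angle deg 135.4

px [303.3 162.9] 286 x,y,z [ 11.    1.1 105.5] r 106.1 front-angle deg -5.9
px [374.4 193. ] 386 x,y,z [-110.6   -2.    47.9] r 120.5 front-angle deg 66.6
px [254.8 198.8] 219 x,y,z [102.3  -0.2  22.7] r 104.8 front-angle deg -77.5
px [285.6 247.9] 184 x,y,z [ 53.2   1.5 -90.7] r 105.1 front-angle deg -149.6
px [350.4 246.7] 209 x,y,z [-71.    1.6 -77.6] r 105.2 front-angle deg 137.5
```

```bash
python3 -m jog '[[[0,0,-8,0,0,0,-1],[0,0,-14,0,0,0,-1],[0,0,-17,0,0,0,-1],[0,0,-17,0,0,0,-1],[0,0,-15,0,0,0,-1],[0,0,-12,0,0,0,-1],[0,0,-9,0,0,0,-1],[0,0,-6,0,0,0,-1],[0,0,-3,0,0,0,-1],[0,0,0,0,0,0,-1]]]'
python3 -m jog '[[[3,0.5,0,0,0,0,-1],[5,0.5,0,0,0,0,-1],[4,0.5,0,0,0,0,-1],[3,0.5,0,0,0,0,-1],[3,0.5,0,0,0,0,-1],[3,0.5,0,0,0,0,-1],[3,0.5,0,0,0,0,-1],[3,0.5,-0.5,0,0,0,-1],[3,0.5,-0.5,0,0,0,-1],[3,0.5,-0.5,0,0,0,-1]]]'
python3 -c "
from h import *
status()"
```

```text
t: 9.92
tcp_pos: [0.5883, -0.0685, 0.288]
ee_rot: [-0.06, 0.705, -0.704, 0.057]
wrist_force: [0.3, 0.2, 0.3]
opening: 0.0003
t: 10.75
tcp_pos: [0.6214, -0.0638, 0.2872]
ee_rot: [-0.059, 0.705, -0.705, 0.057]
wrist_force: [-3.5, -2.2, 2.2]
opening: 0.0003
t 10.75 tcp [ 0.6214 -0.0638  0.2872] tip rel hub (x,y,z mm) [ 0.6  4.5 76.2] F [-3.5 -2.2  2.2] open 0.0003
1 rot left [  0.3   0.  179.9]
-1 rot left [ 0.  -0.2 -0.1]
```

```bash
python3 -m jog '[[[2.7,0.4,0,0,0,0,-1],[2.7,0.4,-0.3,0,0,0,-1],[2.7,0.4,-0.3,0,0,0,-1],[2.6,0.4,-0.6,0,0,0,-1],[2.6,0.4,-0.8,0,0,0,-1],[2.6,0.4,-0.9,0,0,0,-1],[2.5,0.4,-1,0,0,0,-1],[2.5,0.4,-1,0,0,0,-1],[2.5,0.4,-1.1,0,0,0,-1],[2.8,0.5,-1.1,-0.2,1.2,0,-1]]]'
python3 -m jog '[[[2.8,0.5,-1.1,-0.2,1.2,0,-1],[2.8,0.5,-1.2,-0.2,1.2,0,-1],[2.7,0.4,-1.3,-0.2,1.2,0,-1],[2.7,0.4,-1.4,-0.2,1.2,0,-1],[2.6,0.4,-1.5,-0.2,1.2,0,-1],[2.6,0.4,-1.6,-0.2,1.2,0,-1],[2.5,0.4,-1.7,-0.2,1.2,0,-1],[2.5,0.4,-1.7,-0.2,1.2,0,-1],[2.4,0.4,-1.8,-0.2,1.2,0,-1],[2.3,0.4,-1.9,-0.2,1.2,0,-1]]]'
python3 -c "
from h import *
status()"
```

```text
t: 11.58
tcp_pos: [0.6471, -0.0595, 0.2801]
ee_rot: [0.067, -0.704, 0.705, -0.049]
wrist_force: [-4.7, -2.3, 2.1]
opening: 0.0005
t: 12.42
tcp_pos: [0.6736, -0.0553, 0.2648]
ee_rot: [0.141, -0.693, 0.707, 0.026]
wrist_force: [-4.1, -2.7, 4.2]
opening: 0.0004
t 12.42 tcp [ 0.6736 -0.0553  0.2648] tip rel hub (x,y,z mm) [48.4  4.5 54.4] F [-4.1 -2.7  4.2] open 0.0004
1 rot left [ 21.1   3.4 178.6]
-1 rot left [  2.2 -13.5  -0.1]
```

```bash
python3 -m jog '[[[2.3,0.4,-1.9,-0.2,1.2,0,-1],[2.2,0.4,-1.9,-0.2,1.2,0,-1],[2.1,0.4,-2.1,-0.2,1.2,0,-1],[2.1,0.3,-2.2,-0.2,1.2,0,-1],[2,0.3,-2.2,-0.2,1.2,0,-1],[1.9,0.3,-2.3,-0.2,1.2,0,-1],[1.8,0.3,-2.4,-0.2,1.2,0,-1],[1.6,0.3,-2.2,-0.2,1.2,0,-1],[0,0,0,0,0,0,-1],[0,0,0,0,0,0,-1]]]'
python3 -c "
from h import *
from rig import camera
status();rows([66,67,68,69,70,71,72])
c=camera('side');cv2.imwrite('pics/s7.png',cv2.resize(c['img'][100:300,220:460],None,fx=3,fy=3));wheel(c);np.savez('pics/side7.npz',**c)"
```

```text
t: 13.25
tcp_pos: [0.6895, -0.0521, 0.2467]
ee_rot: [0.199, -0.679, 0.702, 0.085]
wrist_force: [-1.0, -2.2, 1.4]
opening: 0.0007
t 13.25 tcp [ 0.6895 -0.0521  0.2467] tip rel hub (x,y,z mm) [61.2  5.1 37.5] F [-1.  -2.2  1.4] open 0.0007
1 rot left [ 35.9   5.8 176.1]
-1 rot left [  3.7 -23.   -0.2]
66 tcp [688.3 -53.  250. ] tilt 21.6 
67 tcp [689.2 -52.9 248.8] tilt 22.2 [ 0.88  0.14 -1.21 -0.1   0.59]
68 tcp [690.1 -52.7 247.6] tilt 22.8 [ 0.86  0.14 -1.22 -0.1   0.59]
69 tcp [690.9 -52.6 246.3] tilt 23.4 [ 0.83  0.14 -1.23 -0.1   0.59]
70 tcp [691.7 -52.5 245.1] tilt 24.0 [ 0.81  0.13 -1.24 -0.1   0.59]
71 tcp [692.5 -52.3 243.8] tilt 24.6 [ 0.79  0.13 -1.26 -0.1   0.59]
72 tcp [693.2 -52.2 242.6] tilt 25.0 [ 0.69  0.11 -1.27 -0.06  0.39]
px [313.7 154.7] 392 x,y,z [ -7.    0.5 122.3] r 122.5 front-angle deg 3.3
px [269.4 150.7] 236 x,y,z [ 70.6 -13.6 117.2] r 136.8 front-angle deg -31.1
px [268.5 186.4] 347 x,y,z [71.8 12.9 61.7] r 94.7 front-angle deg -49.3
px [368.8 203.3] 253 x,y,z [-101.8    2.1   28.1] r 105.6 front-angle deg 74.6
px [278.1 243.4] 192 x,y,z [ 67.1   0.4 -81.3] r 105.4 front-angle deg -140.4
px [343.  250.2] 191 x,y,z [-57.3   1.8 -87.3] r 104.4 front-angle deg 146.7
```

View pics/s7.png

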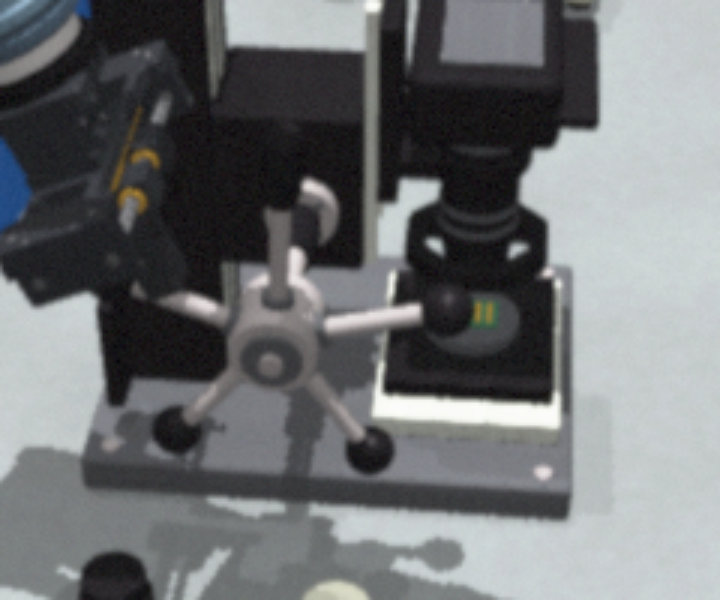

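```bash
python3 -m jog '[[[0.4,0,-0.6,0,0,0,-1],[0.4,0,-0.6,0,0,0,-1],[0.4,0,-0.6,0,0,0,-1],[0.4,0,-0.6,0,0,0,-1],[0.3,0,-0.6,0,0,0,-1],[0,0,0,0,0,0,-1],[0,0,0,0,0,0,-1],[0,0,0,0,0,0,-1],[0,0,0,0,0,0,-1],[0,0,0,0,0,0,-1]]]'
python3 -c "
from h import *
from rig import camera
status()
c=camera('side');wheel(c);np.savez('pics/side8.npz',**c)"
```

```text
t: 14.13
tcp_pos: [0.6911, -0.0525, 0.2446]
ee_rot: [0.199, -0.679, 0.702, 0.086]
wrist_force: [-2.9, 1.4, 3.1]
opening: 0.0004
t 14.13 tcp [ 0.6911 -0.0525  0.2446] tip rel hub (x,y,z mm) [62.7  4.5 35.4] F [-2.9  1.4  3.1] open 0.0004
1 rot left [ 35.9   5.9 176.2]
-1 rot left [  3.8 -23.   -0.1]
px [311.7 154.9] 397 x,y,z [ -3.7   0.6 121.7] r 121.8 front-angle deg 1.7
px [268.7 151.6] 228 x,y,z [ 72.  -13.8 115. ] r 135.7 front-angle deg -32.1
px [267.5 187.3] 359 x,y,z [73.9 12.  59. ] r 94.5 front-angle deg -51.4
px [368.5 201.8] 251 x,y,z [-101.2    1.4   30.8] r 105.7 front-angle deg 73.1
px [279.3 244.2] 195 x,y,z [ 64.9   0.7 -82.8] r 105.3 front-angle deg -141.9
px [344.5 249.7] 188 x,y,z [-60.    1.3 -86.4] r 105.2 front-angle deg 145.2
```

```bash
python3 -m jog '[[[0.4,0,-0.6,0,0,0,-1],[0.4,0.1,-0.6,0,0,0,-1],[0.4,0.1,-0.7,0,0,0,-1],[0,0,0,0,0,0,-1],[0,0,0,0,0,0,-1],[0,0,0,0,0,0,-1],[0,0,0,0,0,0,-1],[0,0,0,0,0,0,-1],[0,0,0,0,0,0,-1],[0,0,0,0,0,0,-1]]]'
python3 -c "
from h import *
from rig import camera
status()
c=camera('side');wheel(c);np.savez('pics/side9.npz',**c)"
```

```text
t: 15.02
tcp_pos: [0.6924, -0.0524, 0.2426]
ee_rot: [0.199, -0.679, 0.702, 0.085]
wrist_force: [-2.3, -0.4, 2.1]
opening: 0.0005
t 15.02 tcp [ 0.6924 -0.0524  0.2426] tip rel hub (x,y,z mm) [64.   4.3 33.4] F [-2.3 -0.4  2.1] open 0.0005
1 rot left [ 35.8   5.9 176.2]
-1 rot left [  3.8 -23.   -0.1]
px [309.3 154.6] 394 x,y,z [  0.3   0.4 122.1] r 122.1 front-angle deg -0.2
px [267.9 152.7] 236 x,y,z [ 73.6 -14.4 112.4] r 134.4 front-angle deg -33.2
px [266.5 188.4] 367 x,y,z [75.5 13.5 57.5] r 94.9 front-angle deg -52.7
px [367.8 200.5] 255 x,y,z [-99.9   1.2  33.5] r 105.4 front-angle deg 71.5
px [280.8 245.2] 190 x,y,z [ 62.2   0.7 -85. ] r 105.4 front-angle deg -143.8
px [345.9 249. ] 189 x,y,z [-62.6   1.1 -84.4] r 105.1 front-angle deg 143.4
```

```bash
python3 -m jog '[[[-0.5,0,1,0,0,0,-1],[0.5,0,2,0,0,0,-1],[2,0.3,5,0,0,0,-1],[4,0.6,9,0,0,0,-1],[6,1,14,0,0,0,-1],[8,1.3,18,0,0,0,-1],[8,1.3,18,0,0,0,-1],[8,1.3,18,0,0,0,-1],[6,3,18,0,0,0,-1],[4,6,18,0,0,0,-1]]]'
python3 -m jog '[[[0,10,18,0.3,-2,0,-1],[0,15,18,0.3,-2,0,-1],[0,20,15,0.3,-2,0,-1],[0,25,10,0.3,-2,0,-1],[0,25,8,0.3,-2,0,-1],[0,25,5,0.3,-2,0,-1],[0,20,0,0.3,-2,0,-1],[0,15,0,0.3,-2,0,-1],[0,8,0,0,0,0,-1],[0,0,0,0,0,0,-1]]]'
python3 -c "
from h import *
from rig import camera
status()
for n in('side','top'):
    c=camera(n);wheel(c);cv2.imwrite('pics/%s10.png'%n,c['img']);print()
"
```

```text
t: 15.9
tcp_pos: [0.739, -0.0381, 0.3647]
ee_rot: [0.199, -0.679, 0.702, 0.085]
wrist_force: [-0.2, -0.4, 0.3]
opening: 0.0003
t: 16.73
tcp_pos: [0.7379, 0.1275, 0.4387]
ee_rot: [0.102, -0.698, 0.708, -0.015]
wrist_force: [-0.5, -0.5, 0.7]
opening: 0.0004
t 16.73 tcp [0.7379 0.1275 0.4387] tip rel hub (x,y,z mm) [143.8 174.4 227.9] F [-0.5 -0.5  0.7] open 0.0004
1 rot left [ 10.9   2.1 179.4]
-1 rot left [ 1.4 -7.  -0.2]
px [309.3 154.6] 394 x,y,z [  0.3   0.4 122.1] r 122.1 front-angle deg -0.2
px [255.9 194.5] 223 x,y,z [99.1  0.4 33.1] r 104.5 front-angle deg -71.5
px [367.8 200.5] 255 x,y,z [-99.8   1.7  33.8] r 105.4 front-angle deg 71.3
px [280.7 245.2] 182 x,y,z [ 62.3   0.5 -85.2] r 105.5 front-angle deg -143.8
px [345.9 249. ] 189 x,y,z [-62.6   1.5 -84.1] r 104.8 front-angle deg 143.3

px [370.2 160.7] 274 x,y,z [100.1  -0.9  34.9] r 106.0 front-angle deg -70.8
px [364.4 198.2] 140 x,y,z [ 64.4   2.9 -84.3] r 106.1 front-angle deg -142.6
px [387.3 209. ] 258 x,y,z [ -0.9   0.2 132.1] r 132.1 front-angle deg 0.4
px [375.5 267.4] 167 x,y,z [-64.3   2.6 -83.6] r 105.4 front-angle deg 142.4
px [389.3 282. ] 305 x,y,z [-99.8  -0.2  35.7] r 106.0 front-angle deg 70.3
```

View pics/side10.png

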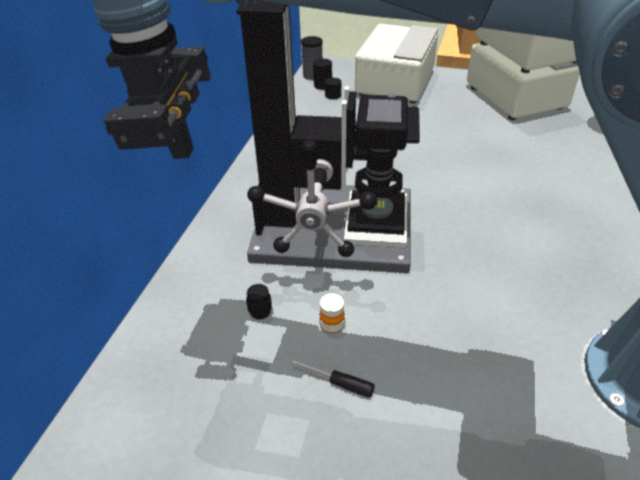

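View pics/top10.png

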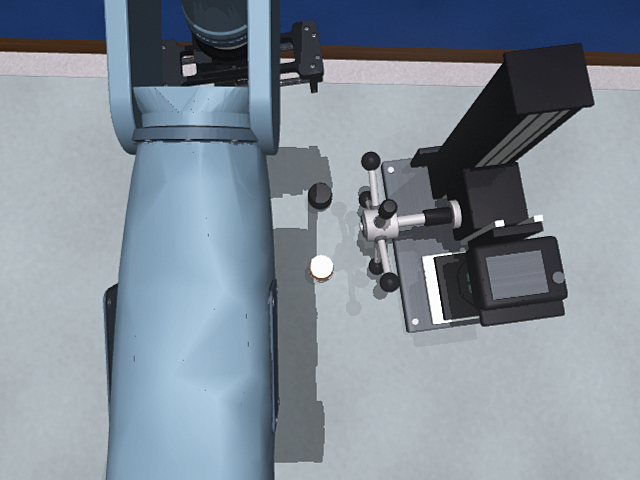

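The clamp spoke is vertical to within about 0.5°. The jar (332,312), lens (259,300) and screwdriver are where they started, and the hand is clear.

```bash
python3 -c "
from rig import manip
print(manip.hand_in())"
```

```text
the job is handed in; nothing more can be done
None
```

The clamp spoke now points straight up and the camera is lowered. I handed the job in at about 17 s of the 72 s allowed.

- **How it was done:** With the gripper shut, I pushed the wheel round in two strokes, one on each of two ball spokes, following the circle. That took the clamp spoke from about 135° to upright. The last 3° was done in two small pushes, checking the angle after each. Wrist force readings stayed under about 7 N.
- **Wheel angle:** With the hand withdrawn, the side view puts the clamp spoke at about −0.2° from upright. Single readings ranged from −0.7° to +0.5°. The top view reads the spoke itself at +0.4°. Its four balls scatter more, implying −1.7° to +1.4°, about −0.1° on average.
- **Surroundings:** The jar, spare lens and screwdriver look unmoved in the side view. The hand is about 17 cm beyond the wheel and well above it, with no contact force. No check failed.

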